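# Load the lens and run the telescoping arm out to its mark

## Task

Gently stand the loose microscope objective upright in the shallow cup at the end of the telescoping loading arm. Then push the arm's lock button down, draw the arm out by its grip post until its pointer is in line with the index clip set on the scale, and finish holding it there with the gripper on the post, because the spring would pull it back in. Take care of the lens (it takes only a light grip and must stay standing in the cup) and leave the clip and the other things on the bench as they are.

Things in the scene. Friction and masses are not known exactly. Their poses are not given: they have to be found in the camera images.
- lens: Spare microscope objective, white, loose, standing upright: round, 28 mm in diameter at its widest, 45 mm tall, narrower towards its top, about 0.14 kg. Origin at the centre of its underside, z up. Fragile: keep the grip under about 12 N a finger (damaged at 25 N in all, or by a blow of over 30 N against the cup).
- loader: Fixed base of the telescoping arm; place and yaw vary. Dark base plate 205 x 76 mm, aluminium housing 175 x 36 mm on it, top 46 mm above the bench, at x = -105 to +70 mm. Origin on the bench under the housing; x is the way the arm runs out, z up, +y the side with the scale: a ledge at y = 18 to 44 mm, 28 mm above the bench.
- button_top (a point): Centre of the top of the lock button, a round black plastic cap 20 mm in diameter on the roof of the housing near its rear end (at x = -80 mm in the base's frame), 62 mm above the bench when up. It moves 8 mm straight down, with 2.5 to 4 N, and stays down; the arm is free once it is down by more than 5 mm. Until then the arm is bolted (it has 1 to 2 mm of play).
- lock_button (a joint): Travel of the lock button in m: 0 up (locked, as at the start), 0.008 fully down.
- slide_arm (a joint): How far the telescoping arm is out, in m: 0 fully in (as at the start), 0.105 at most; it runs along +x of the base. A return spring pulls it in with 2 to 3.5 N all the way; a slow damper adds 15 N per m/s.
- grip_post (a point): Grip point of the arm's grip post, on the post's axis 85 mm above the bench: a square black upright post, 16 x 16 mm, sides along the arm's x and y, from 44 to 102 mm above the bench, just ahead of the housing's mouth. It moves with the arm.
- cup_floor (a point): Centre of the floor of the round aluminium cup at the outer end of the arm, 26 mm above the bench and 70 mm beyond the grip post. Inside 39 mm across, outside 45 mm; its rim is only 5 mm above this floor. It moves with the arm.
- pointer_tip (a point): Tip of the dark pointer that sticks out of the housing's slot over the scale ledge; it moves with the arm. The scale has a line every 10 mm (0, 50 and 100 longer); the pointer is on line 0, at x = -45 mm in the base's frame, while the arm is in, and the arm's travel in mm is the reading.
- clip_index (a point): The index rib of the small grey clip on the outer edge of the scale ledge, set at 45 to 90 mm on the scale. The pointer is in line when this point and the pointer tip have the same x in the base's frame. The clip is stiff and must stay where it is.
- dish: Bystander: small clear round dish, 39 mm across, 14 mm tall, loose. Origin under its centre.
- marker: Bystander: red and white pen lying flat, 17 x 135 x 16 mm along its y, loose. Origin under its centre.
- box: Bystander: small carton, 50 x 74 x 32 mm, loose. Origin under its centre.
Things that resemble listed ones, but are neither listed nor needed, are in the scene too. What is shaped like the lens but purple is not meant.

How it is judged (in metres and radians):
On the way, in this order (a step that is already met when the one before it is completed fails the run):
1. the lens stands in the cup, let go, with the arm still in and locked (horizontal distance between lens and cup_floor below 0.009 m and z of lens in the frame of cup_floor below 0.003 m and angle between lens's own z axis and vertical below 0.1 rad and contact force between the fingers and lens below 0.05 N and value of joint lock_button below 0.004 m and value of joint slide_arm below 0.005 m), for 0.2 s.
2. the lock button is down, the arm still in (value of joint lock_button above 0.005 m and value of joint slide_arm below 0.005 m), for 0.1 s.
At the end, for the whole second after the job is handed in: The gripper still holds the grip post (more than 1 N) with the arm at rest and its pointer within 4 mm of the clip's index; the lens stands upright (within 0.1 rad) on the floor of the cup, within 9 mm of its centre, not touched by the robot (x of pointer_tip in the frame of clip_index between -0.004 and 0.004 m and velocity of joint slide_arm between -0.005 and 0.005 m/s and contact force between the fingers and slide_arm above 1 N and distance between the grasp point and grip_post below 0.04 m and horizontal distance between lens and cup_floor below 0.009 m and z of lens in the frame of cup_floor below 0.003 m and angle between lens's own z axis and vertical below 0.1 rad and contact force between the arm and lens below 0.05 N); the arm keeps its last pose, push and grip.
It fails at once if the lens is gripped too hard (contact force between the fingers and lens above 25 N).
It fails at once if the lens is dropped or pushed hard into the cup (contact force between lens and slide_arm above 30 N).
It fails at once if the index clip is shifted (distance of clip_index from where it was at the start of the episode above 0.004 m).
It fails at once if a bystander is pushed away (distance of any of dish, marker, box from where it was at the start of the episode above 0.02 m).
It also fails if it takes over 58 s, if anything falls off the work surface, if the arm or the gripper's body presses on something with over 40 N, if the wrist force passes 120 N, or if a joint passes its speed limit or range.

## Robot

A 7-joint arm with a two-finger parallel gripper is mounted at the origin on a cart in front of the work surface, level with it; the furniture and walls round the work are solid. World frame = base frame: x ahead of the robot, y to its left, z up, the work surface at z = 0. Lengths are in mm, angles in rad, forces in N, time in s.
With the tool pointing down it reaches from about 425 to 825 mm from the base axis. Payload 3.6 kg.
Tool frame: the origin (TCP) lies on the front face of the gripper's body, between the roots of the fingers; the fingertips stand 84 mm ahead of it and the grasp point (between the pads) lies 65 mm ahead of it; z points along the fingers, y is the line along which they close (so a half turn about z gives the same grasp; the last joint's range is limited). The gripper opens to 93 mm and grips with 3 to 60 N. Pads are 15 mm wide; open, the fingers measure 128 mm over their backs; the gripper's body (75 mm by 188 mm) begins 65 mm behind the grasp point.
Start: joints at [-0.815, 0.615, -0.013, 1.423, 0.008, 1.103, -0.04], TCP at [458.39, 460.811, 302.74] pointing down, gripper open.
Joint ranges: [-3.12, 3.12], [-0.3, 2.06], [-1.34, 1.32], [0.26, 2.42], [-1.36, 4.5], [0.01, 1.98], [-2.84, 2.84]. Speed limits (rad/s): [2.79, 2.79, 3.14, 3.14, 3.14, 3.14, 3.14].

## Interface

Orientations are given as a rotation vector (axis times angle).
In Python, from workcell import bot gives the robot as it stands. The module is installed in compiled form; this text tells all that it offers.
- The arm moves only by the tool servo_tool, never from a script. Its argument "motion" is a list of rows, each a list of 6 numbers: the shift along the tool's x, y, z normalised to -1 to 1, where 1 is 0.08 m, then the turn, a rotation vector about the tool's x, y, z normalised to -1 to 1, where 1 is 45 degrees. A call has 1 to 12 rows; each row is the pose to reach, as a shift and turn from the pose commanded when the call began, along the tool's axes at that moment; what a row does not reach only later rows make up. A row lasts 1/10 s, in which the tool goes at most 50 mm and 8.59 degrees, less where a joint would pass 70% of its speed; a pose out of reach is approached as far as the arm can. A call with a number of a shift or a turn outside -1 to 1 is refused whole. A call with a gripper value outside its range is refused whole. "fingers" is the finger opening in mm, from 0 to 93, set as the call begins (left out, the last holds). The fingers move at their own pace and stop on an object; "squeeze" is the grip in N (left out, the last holds). Time passes only in rows, so rows that repeat a pose let the fingers close. It gives the time, the measured TCP pose, the force, the opening and the grip force at its end, in the units of the state.
- bot.get_obs(): the state, without advancing time (a new reading comes with each control period).
- bot.camera(name): name is "side" or "top" or "wrist"; returns a dict with "img" (384x512x3 uint8, blue, green, red), "K" (3x3 intrinsics, pixels), "dist" ([k1, k2, p1, p2, k3] as OpenCV has them; the pictures are not rectified), "cam_to_world" (4x4, takes a point from camera to world coordinates). Camera axes: x right, y up, looking along -z (the intrinsics and any distortion apply to the point x, -y, -z); pixel columns grow to the right and rows downward; lengths in mm; the calibration is good to about 2 mm. A picture is of the moment at which its call begins. There is no depth.
- bot.job_done(): hands the job in; it is judged then, once.
The state is a dict: "time_s": time; "joint_positions": joint angles; "qd": joint speeds; "effort": joint torques, N m; "eef_pos": TCP position; "eef_rot": TCP orientation; "wrist_force": force on the tool from outside, world axes, zero at the start; "torque": the same for the moment, N m; "finger_gap": finger opening in mm; "grip_force": force on a finger pad.
Only numpy, scipy, OpenCV 4.12 (cv2) and the standard library are available. Lean on these libraries where they do the work, as an engineer would, in place of code of your own. Each camera call takes 0.05 s, during which the arm holds its last target. There are 200 camera calls.

## Working session

There is one attempt and no reset: what is moved stays moved. The work goes in short steps, Python scripts to look and compute and a tool call to move; the robot and the scene stay as the last step left them, time stands still between calls to the robot, and variables do not carry over. Pictures are saved under pics/ and viewed, at most 10 in all, crops included, and the job is handed in when it is done.

Besides the shell and the picture viewer there is one more tool, called in YAML: its name, and indented under it one key for each argument. servo_tool: Moves the arm, as the interface text tells. Its arguments: {"type":"object","properties":{"motion":{"type":"array"},"fingers":{"type":"number"},"squeeze":{"type":"number"}},"required":["motion"]}

```bash
mkdir -p pics; cat > h.py <<'E'
import numpy as np, cv2
from scipy.spatial.transform import Rotation as R
from workcell import bot
def snap(n):
    c=bot.camera(n); return c
def ray(c,uv):
    p=cv2.undistortPoints(np.array([[uv]],float),np.array(c["K"],float),np.array(c["dist"],float))[0,0]
    T=np.array(c["cam_to_world"]); d=T[:3,:3]@np.array([p[0],-p[1],-1.]); return T[:3,3],d/np.linalg.norm(d)
def onz(c,uv,z):
    o,d=ray(c,uv); return o+d*(z-o[2])/d[2]
def tri(rs):
    A=np.zeros((3,3));b=np.zeros(3)
    for o,d in rs:
        P=np.eye(3)-np.outer(d,d);A+=P;b+=P@o
    x=np.linalg.solve(A,b); return x,[np.linalg.norm((np.eye(3)-np.outer(d,d))@(x-o)) for o,d in rs]
def proj(c,X):
    T=np.linalg.inv(np.array(c["cam_to_world"]));p=T[:3,:3]@np.array(X,float)+T[:3,3]
    return cv2.projectPoints(np.array([[p[0],-p[1],-p[2]]]),np.zeros(3),np.zeros(3),np.array(c["K"],float),np.array(c["dist"],float))[0][0,0]
def delta(pos=None,rot=None):
    """tool-frame normalised shift to a world TCP pos"""
    o=bot.get_obs(); Rm=R.from_rotvec(o["eef_rot"]).as_matrix()
    s=Rm.T@(np.array(pos)-o["eef_pos"])/80
    return s.round(3)
E
python3 - <<'E'
from h import *
o=bot.get_obs(); print(o); print(R.from_rotvec(o["eef_rot"]).as_matrix().round(3))
import pickle
cs={n:snap(n) for n in("top","side","wrist")}
pickle.dump(cs,open("c0.pkl","wb"))
for n,c in cs.items():
    print(n,np.array(c["cam_to_world"]).round(2).tolist(),c["K"][0])
t=cv2.resize(cs["top"]["img"],(800,600)); cv2.imwrite("pics/top0.png",t)
cv2.imwrite("pics/side0.png",cv2.resize(cs["side"]["img"],(800,600)))
E
```

```text
{'time_s': 0.0, 'joint_positions': array([-0.81450892,  0.61591509, -0.01263507,  1.4249127 ,  0.00812502,
        1.10339854, -0.04040095]), 'qd': array([-0.00088617,  0.00090292,  0.0014165 , -0.00022233, -0.00085341,
        0.00165302,  0.00039803]), 'effort': array([-2.81779940e-04, -4.58940983e+01,  2.09122756e-01, -1.65746194e+01,
       -6.10460015e-02,  2.03760050e-02,  2.41757389e-04]), 'eef_pos': array([457.9934901 , 460.4137241 , 301.57896858]), 'eef_rot': array([-1.19795241, -2.90320464,  0.00377841]), 'wrist_force': array([0.05940623, 0.42326578, 0.72905386]), 'torque': array([ 0.00218025,  0.02218217, -0.02082379]), 'grip_force': 0.0, 'finger_gap': 92.77591266217621}
[[-0.709  0.705 -0.002]
 [ 0.705  0.709 -0.002]
 [-0.    -0.003 -1.   ]]
top [[0.0, 0.98, -0.19, 352.68], [-1.0, 0.0, -0.0, 71.48], [-0.0, 0.19, 0.98, 1061.77], [0.0, 0.0, 0.0, 1.0]] [409.60208205   0.         255.85700899]
side [[-0.83, -0.45, 0.32, 810.76], [0.55, -0.68, 0.49, 477.52], [0.0, 0.58, 0.81, 786.42], [0.0, 0.0, 0.0, 1.0]] [428.88998597   0.         257.33275841]
wrist [[0.71, -0.68, -0.21, 402.13], [0.71, 0.67, 0.21, 517.74], [-0.0, -0.29, 0.96, 383.9], [0.0, 0.0, 0.0, 1.0]] [264.87335109   0.         259.74007414]
```

View pics/top0.png

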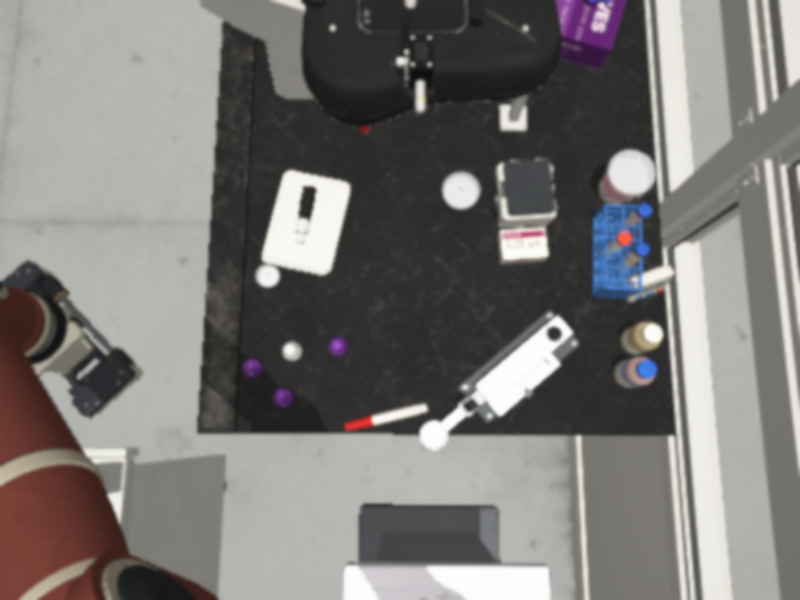

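View pics/side0.png

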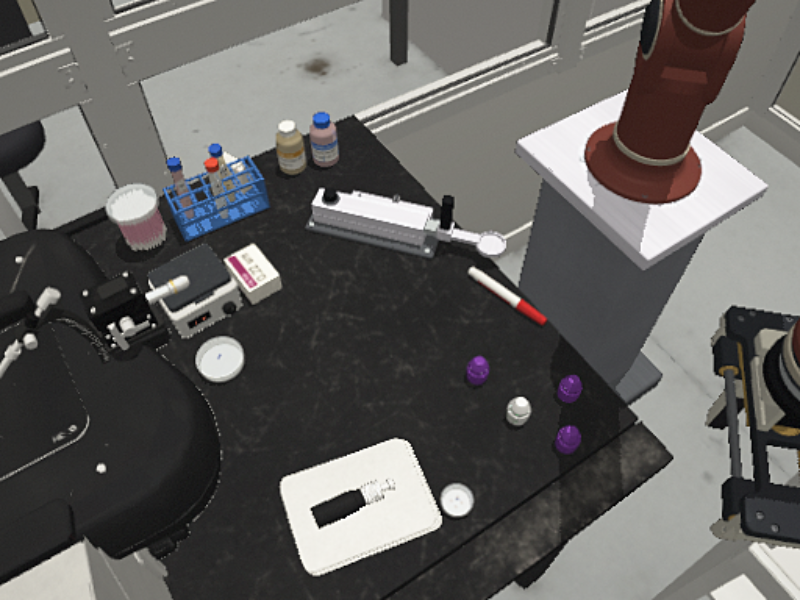

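Top (800 px scale): candidates for the lens are white (292,351) and purple (252,368), (338,346), (283,397). White dishes are at (267,276) small and (461,190) large. The white one is the lens. The loader runs from the button (555,333) to the cup (433,435). The side view agrees: white at (517,410), cup at (491,243), post at (447,210), button at (330,196).

```bash
python3 - <<'E'
from h import *; import pickle
cs=pickle.load(open("c0.pkl","rb")); t,s=cs["top"],cs["side"]
k=.64
def blob(c,uv,r=14,lo=120):
    u,v=int(uv[0]*k),int(uv[1]*k); g=c["img"][v-r:v+r,u-r:u+r].astype(int)
    m=((g.min(2)>lo)).astype(np.uint8); n,l,st,ce=cv2.connectedComponentsWithStats(m)
    i=1+np.argmax(st[1:,4]); return ce[i]+[u-r,v-r],st[i]
a,sa=blob(t,(292,351));b,sb=blob(s,(517,410));print(a,sa,b,sb)
print("lens",tri([ray(t,a),ray(s,b)]),onz(t,a,25),onz(s,b,22))
for n,p,q in(("cup",(433,435),(491,243)),("button",(555,333),(330,195)),("dish",(267,276),(457,500)),("post",(472,401),(447,198))):
    p=np.array(p)*k;q=np.array(q)*k;print(n,tri([ray(t,p),ray(s,q)]))
c1=cv2.resize(s["img"][235:300,280:390],None,fx=5,fy=5,interpolation=2)
c2=cv2.resize(s["img"][105:170,190:330],None,fx=5,fy=5,interpolation=2)
h=np.zeros((650,700,3),np.uint8);h[:325,:550]=c1;h[325:,:700]=c2
cv2.imwrite("pics/crop.png",cv2.resize(h,(646,600)))
E
```

```text
[186.34482759 224.4137931 ] [  9   9  12  12 116] [332.09248555 261.39884393] [  9   6  15  18 173]
lens (array([483.22480793, 250.42514591,  26.3020316 ]), [np.float64(0.7048459869421748), np.float64(0.7048459869420967)]) [483.83874658 250.10512187  25.        ] [480.89945026 249.67055926  22.        ]
cup (array([349.62856013,  20.6919137 ,  30.74566295]), [np.float64(0.515826880264723), np.float64(0.515826880264764)])
button (array([ 509.28252131, -172.83135265,   54.61834473]), [np.float64(0.6229558780388893), np.float64(0.6229558780388228)])
dish (array([612.114404  , 298.40930271,  10.02284189]), [np.float64(0.4999767823272892), np.float64(0.4999767823275136)])
post (array([398.29177058, -32.43258157, 107.41259212]), [np.float64(1.8422695611495097), np.float64(1.8422695611493844)])
```

View pics/crop.png

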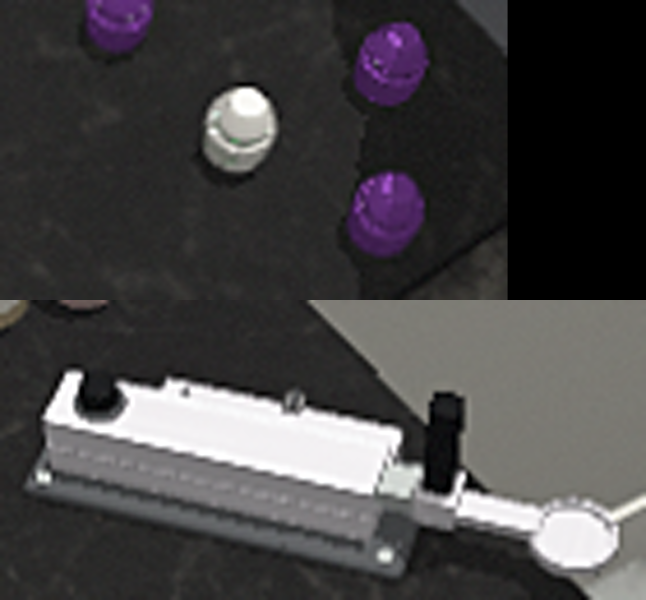

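The crop confirms it: the white lens stands among the purple lookalikes. The loader shows the button, the post and the cup on the right; its scale side faces the robot, hidden from this camera. The cup is only about 350 mm from the base axis, so I need a tilted tool. I'll plan one orientation with the fingers closing along the arm's x and leaning towards +y of the loader.

```bash
cat >> h.py <<'E'
def Rt(yaw_deg,th_deg):
    a=np.radians(yaw_deg);t=np.radians(th_deg);ax=np.array([np.cos(a),np.sin(a),0]);ay=np.array([-ax[1],ax[0],0])
    z=np.sin(t)*ay-np.cos(t)*np.array([0,0,1]);y=-ax;return np.column_stack([np.cross(y,z),y,z])
def plan(pos,Rg=None,R0=None,p0=None):
    o=bot.get_obs(); Rm=R.from_rotvec(o["eef_rot"]).as_matrix() if R0 is None else R0
    p=o["eef_pos"] if p0 is None else p0
    s=Rm.T@(np.array(pos)-p)/80
    w=np.zeros(3) if Rg is None else R.from_matrix(Rm.T@Rg).as_rotvec()/np.radians(45)
    print("shift",s.round(3),"turn",w.round(3))
E
python3 - <<'E'
from h import *
plan([480,330,260],Rt(129.5,40))
print(Rt(129.5,40).round(2))
E
```

```text
shift [-1.345 -0.963  0.525] turn [ 0.737 -0.667  2.03 ]
[[ 0.59  0.64 -0.5 ]
 [ 0.49 -0.77 -0.41]
 [-0.64 -0.   -0.77]]
```

servo_tool:
  motion:
    - [-0.2,-0.1,0,0.06,-0.055,0.17,0]
    - [-0.4,-0.2,0,0.12,-0.11,0.34,0]

```text
validation failed for argument at $.mo...
```

servo_tool:
  motion:
    - [-0.2,-0.1,0,0.06,-0.055,0.17]
    - [-0.4,-0.2,0,0.12,-0.11,0.34]
    - [-0.6,-0.3,0,0.18,-0.17,0.5]
    - [-0.8,-0.4,0,0.24,-0.22,0.67]
    - [-1,-0.5,0,0.3,-0.27,0.83]
    - [-1,-0.5,0,0.35,-0.32,0.97]
  fingers: 60

```text
time_s: 0.75
eef_pos: [488.3, 372.9, 302.9]
eef_rot: [2.092, 2.108, -0.518]
wrist_force: [0.3, 0.9, 0.5]
finger_gap: 60.2
grip_force: 0.0
```

```bash
python3 - <<'E'
from h import *
plan([430,200,260],Rt(129.5,40))
E
```

```text
shift [-1.843 -0.6    1.317] turn [ 0.386 -0.347  1.047]
```

servo_tool:
  motion:
    - [-0.16,-0.05,0.12,0.06,-0.055,0.17]
    - [-0.32,-0.1,0.24,0.12,-0.11,0.34]
    - [-0.48,-0.16,0.36,0.18,-0.17,0.5]
    - [-0.64,-0.21,0.48,0.24,-0.22,0.67]
    - [-0.8,-0.27,0.58,0.3,-0.27,0.83]
    - [-0.96,-0.32,0.7,0.38,-0.35,1.0]
    - [-0.96,-0.32,0.7,0.38,-0.35,1.0]

```text
time_s: 1.45
eef_pos: [456.8, 283.1, 277.7]
eef_rot: [2.568, 0.987, -0.952]
wrist_force: [0.7, 0.4, -0.3]
finger_gap: 59.8
grip_force: 0.0
```

```bash
python3 - <<'E'
from h import *
o=bot.get_obs();print(o["joint_positions"].round(3))
plan([395,90,220],Rt(129.5,40))
E
```

```text
[-0.873  0.794  0.489  1.405 -0.141  1.7   -1.198]
shift [-1.211  1.301  1.945] turn [0.015 0.008 0.051]
```

servo_tool:
  motion:
    - [-0.15,0.15,0.2,0,0,0.05]
    - [-0.3,0.3,0.4,0,0,0.05]
    - [-0.45,0.5,0.65,0,0,0.05]
    - [-0.6,0.65,0.9,0,0,0.05]
    - [-0.62,0.68,1.0,0,0,0.05]
    - [-0.62,0.68,1.0,0,0,0.05]

```text
time_s: 2.05
eef_pos: [425.8, 186.1, 248.4]
eef_rot: [2.578, 0.944, -0.937]
wrist_force: [-0.2, -0.2, 0.4]
finger_gap: 60.0
grip_force: 0.0
```

```bash
python3 - <<'E'
from h import *
o=bot.get_obs();print(o["joint_positions"].round(3))
plan([395,90,220],Rt(129.5,40))
c=snap("wrist");cv2.imwrite("pics/w1.png",c["img"])
for X in([350,21,26],[398,-32,102],[509,-173,62]): print(proj(c,X))
E
```

```text
[-0.825  0.725  0.519  1.678 -0.08   1.476 -1.139]
shift [-0.589  0.666  0.963] turn [0.016 0.001 0.01 ]
[314.23926073 155.5770644 ]
[380.04959366 202.63102265]
[497.1285843  178.44061804]
```

View pics/w1.png

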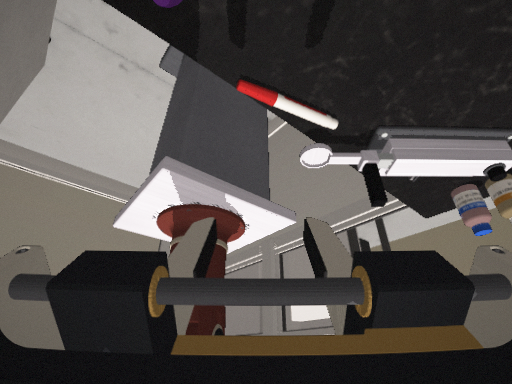

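The wrist view shows the cup at (316,155), the post top at about (375,203) and the red and white marker at (290,105). Next I'll test reach above the cup.

servo_tool:
  motion:
    - [-0.15,0.17,0.24,0,0,0]
    - [-0.3,0.34,0.48,0,0,0]
    - [-0.45,0.5,0.72,0,0,0]
    - [-0.59,0.67,0.96,0,0,0]
    - [-0.59,0.67,0.96,0,0,0]

```text
time_s: 2.6
eef_pos: [395.1, 88.1, 220.6]
eef_rot: [2.578, 0.938, -0.939]
wrist_force: [0.4, -0.0, 0.3]
finger_gap: 60.4
grip_force: 0.0
```

```bash
python3 - <<'E'
from h import *
o=bot.get_obs();print(o["joint_positions"].round(3))
plan([388,52,150],Rt(129.5,40))
E
```

```text
[-0.736  0.69   0.549  1.895 -0.011  1.265 -1.051]
shift [0.296 0.282 0.908] turn [0.015 0.003 0.005]
```

servo_tool:
  motion:
    - [0.07,0.07,0.22,0,0,0]
    - [0.15,0.14,0.45,0,0,0]
    - [0.22,0.21,0.68,0,0,0]
    - [0.3,0.28,0.9,0,0,0]
    - [0.3,0.28,0.9,0,0,0]

```text
time_s: 3.1
eef_pos: [389.4, 55.0, 148.8]
eef_rot: [2.577, 0.944, -0.939]
wrist_force: [-1.2, -0.0, 0.4]
finger_gap: 59.6
grip_force: 0.0
```

```bash
python3 - <<'E'
from h import *
o=bot.get_obs();print(o["joint_positions"].round(3))
plan([382,47,104],Rt(129.5,40))
c=snap("wrist");cv2.imwrite("pics/w2.png",c["img"]);import pickle;c["obs"]=o;pickle.dump(c,open("w2.pkl","wb"))
for X in([350,21,26],[398,-32,102],[509,-173,62]): print(proj(c,X))
E
```

```text
[-0.666  0.797  0.521  1.98  -0.027  1.063 -1.013]
shift [0.258 0.014 0.515] turn [0.017 0.003 0.01 ]
[258.10038092 161.41087718]
[368.02441487 250.87009798]
[565.92351326 200.20515677]
```

View pics/w2.png

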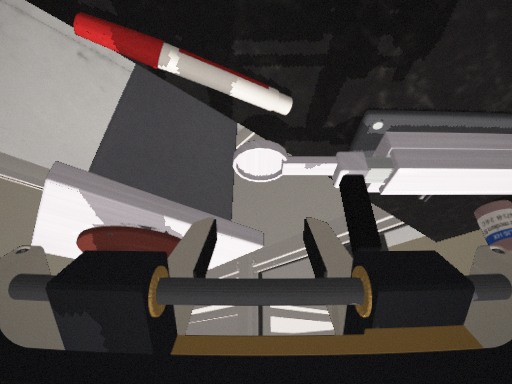

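The cup rim ellipse spans u 233–288, v 142–181 (centre about (260.5,161)). The post starts at (355,180), and the marker lies away from the fingers. Now I'll refine the cup and loader axis.

```bash
python3 - <<'E'
from h import *; import pickle
cs=pickle.load(open("c0.pkl","rb")); t,s=cs["top"],cs["side"]; w=pickle.load(open("w2.pkl","rb"))
def blob(c,box,f):
    x0,y0,x1,y1=box; g=c["img"][y0:y1,x0:x1].astype(int); m=f(g).astype(np.uint8)
    n,l,st,ce=cv2.connectedComponentsWithStats(m);i=1+np.argmax(st[1:,4]);return ce[i]+[x0,y0],st[i]+[x0,y0,0,0,0]
bt,a=blob(t,(347,205,363,222),lambda g:g.max(2)<90);print("btn top",bt,a)
bs,a=blob(s,(203,117,221,134),lambda g:g.max(2)<90);print("btn side",bs,a)
# cup
ct,a=blob(t,(264,268,287,290),lambda g:g.min(2)>190);print("cup top",ct,a)
cs_,a=blob(s,(303,145,326,166),lambda g:g.min(2)>150);print("cup side",cs_,a)
g=w["img"][135:190,225:292];m=(g.min(2)>185).astype(np.uint8)
k,_=cv2.findContours(m,0,1);k=max(k,key=cv2.contourArea);print(cv2.boundingRect(k))
for z in(31,):
  print("top",onz(t,ct,z),"side",onz(s,cs_,z),"w2",onz(w,(260.5,161),z))
print("tri w2+top",tri([ray(t,ct),ray(w,(260.5,161))]),"all",tri([ray(t,ct),ray(s,cs_),ray(w,(260.5,161))]))
print("btn z60",onz(t,bt,60),onz(s,bs,58),tri([ray(t,bt),ray(s,bs)]))
# top view long housing direction: white mask minAreaRect
g=t["img"];m=np.zeros(g.shape[:2],np.uint8);m[195:272,295:375]=(g[195:272,295:375].min(2)>170)
n,l,st,ce=cv2.connectedComponentsWithStats(m);i=1+np.argmax(st[1:,4]);ys,xs=np.nonzero(l==i);print("h",st[i])
r=cv2.minAreaRect(np.column_stack([xs,ys]).astype(np.float32));b=cv2.boxPoints(r);print(r)
P=np.array([onz(t,p,46)[:2] for p in b]);print(P.round(1))
for i in range(4):
  d=P[(i+1)%4]-P[i];print(np.linalg.norm(d).round(1),np.degrees(np.arctan2(d[1],d[0])).round(1))
E
```

```text
btn top [354.28205128 213.05128205] [351 210   7   7  39]
btn side [211.63803681 122.2392638 ] [203 117  18  14 163]
cup top [277.78896104 278.18181818] [268 268  19  21 308]
cup side [313.75       154.73015873] [303 148  23  15 252]
(8, 13, 59, 34)
top [350.51003264  18.66968357  31.        ] side [348.93424516  18.74193744  31.        ] w2 [356.41061488  23.96534847  31.        ]
tri w2+top (array([350.37011893,  18.49483669,  24.53556264]), [np.float64(0.20086485383602662), np.float64(0.20086485383604188)]) all (array([349.64648505,  18.34715752,  26.97821537]), [np.float64(0.86293758533108), np.float64(2.904664206420531), np.float64(2.328520374643864)])
btn z60 [ 509.08234859 -169.70927679   60.        ] [ 505.29041759 -175.97846886   58.        ] (array([ 508.4190289 , -168.51677561,   65.97451078]), [np.float64(0.3516084964933769), np.float64(0.3516084964934692)])
h [ 302  202   64   64 1626]
((335.98822021484375, 235.1529541015625), (26.03165626525879, 76.14259338378906), 49.398704528808594)
[[ 418.6  -32.3]
 [ 543.3 -179.8]
 [ 493.3 -219.7]
 [ 370.9  -72.8]]
193.1 -49.8
64.0 -141.4
191.2 129.8
62.5 40.3
```

```bash
python3 - <<'E'
from h import *
Rg=Rt(130,40); L=np.array([483.3,250.2,27]); T=L-65*Rg[:,2]; print("grasp TCP",T, Rg[:,2])
H=T-80*Rg[:,2]
plan(H,Rg)
E
```

```text
grasp TCP [515.30625197 277.05643423  76.7928888 ] [-0.49240388 -0.41317591 -0.76604444]
shift [ 2.87  -1.093 -2.232] turn [0.01  0.001 0.002]
```

servo_tool:
  motion:
    - [0.0,0,-0.35,0,0,0]
    - [0.0,-0.1,-0.75,0,0,0]
    - [0.3,-0.2,-1.0,0.01,0,0]
    - [0.65,-0.35,-1.0,0.01,0,0]
    - [1.0,-0.5,-1.0,0.01,0,0]
  fingers: 46
  squeeze: 6

```text
time_s: 3.65
eef_pos: [450.7, 160.5, 160.7]
eef_rot: [2.587, 0.944, -0.935]
wrist_force: [-0.2, -0.6, -0.0]
finger_gap: 45.9
grip_force: 0.0
```

servo_tool:
  motion:
    - [0.35,-0.1,-0.2,0,0,0]
    - [0.7,-0.2,-0.4,0,0,0]
    - [0.95,-0.3,-0.6,0,0,0]
    - [1.0,-0.3,-0.6,0,0,0]

```text
time_s: 4.05
eef_pos: [505.5, 240.2, 145.0]
eef_rot: [2.585, 0.951, -0.935]
wrist_force: [-0.5, 0.7, 0.4]
finger_gap: 45.8
grip_force: 0.0
```

```bash
python3 - <<'E'
from h import *
Rg=Rt(130,40); L=np.array([483.3,250.2,27]); T=L-65*Rg[:,2]
o=bot.get_obs();print(o["joint_positions"].round(3),o["eef_pos"])
plan(T-80*Rg[:,2],Rg)
E
```

```text
[-0.762  0.972  0.46   1.431 -0.159  1.476 -1.152] [505.502785   240.21030583 145.02974329]
shift [ 0.852 -0.268 -0.594] turn [ 0.003 -0.006  0.008]
```

servo_tool:
  motion:
    - [0.28,-0.1,-0.2,0,0,0]
    - [0.6,-0.2,-0.4,0,0,0]
    - [0.85,-0.27,-0.6,0,0,0]
    - [0.85,-0.27,-0.6,0,0,0]

```text
time_s: 4.45
eef_pos: [554.4, 307.8, 137.6]
eef_rot: [2.585, 0.947, -0.939]
wrist_force: [-0.3, 0.0, -1.5]
finger_gap: 45.8
grip_force: 0.0
```

```bash
python3 - <<'E'
from h import *
import pickle
Rg=Rt(130,40)
o=bot.get_obs(); print(o["eef_pos"],o["joint_positions"].round(2))
c=snap("wrist");c["obs"]=o;pickle.dump(c,open("w3.pkl","wb"))
img=c["img"].copy()
for z in(0,45): print(z,proj(c,[483.3,250.2,z]))
# grasp axis projection
Rm=R.from_rotvec(o["eef_rot"]).as_matrix()
for d in(65,105,145): print(d,proj(c,o["eef_pos"]+Rm[:,2]*d))
cv2.imwrite("pics/w3.png",img)
E
```

```text
[554.38535324 307.77371339 137.60163728] [-0.76  1.09  0.44  1.14 -0.2   1.66 -1.21]
0 [256.76287045 175.5637597 ]
45 [256.38483371 217.64488187]
65 [257.86500554 243.3291004 ]
105 [258.21651808 217.62387162]
145 [258.45818203 199.99717176]
```

View pics/w3.png

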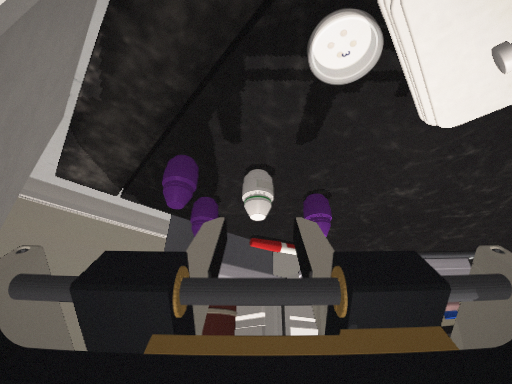

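The white lens is at (258,195), centred between the fingers (projected u of 256.6 against 258 seen). The purple ones at (180,180), (205,215) and (317,210) are outside the fingers' path.

```bash
python3 - <<'E'
from h import *; import pickle
c=pickle.load(open("w3.pkl","rb"));cs=pickle.load(open("c0.pkl","rb"))
g=c["img"][160:226,235:282].astype(int);m=((g.min(2)>90)&(np.ptp(g,axis=2)<40)).astype(np.uint8)
n,l,st,ce=cv2.connectedComponentsWithStats(m);i=1+np.argmax(st[1:,4]);print(st[i]+[235,160,0,0,0],ce[i]+[235,160])
print(tri([ray(c,ce[i]+[235,160]),ray(cs["top"],[186.34,224.41]),ray(cs["side"],[332.09,261.4])]))
plan(np.array([483.3,250.2,27])-65*Rt(130,40)[:,2],Rt(130,40))
E
```

```text
[ 242  169   32   52 1267] [257.31491713 193.97000789]
(array([483.25159704, 250.21552074,  22.23027784]), [np.float64(1.4187899914308204), np.float64(1.0042017476647158), np.float64(2.0754623548577076)])
shift [ 0.032 -0.035  0.972] turn [0.001 0.    0.002]
```

servo_tool:
  motion:
    - [0.01,-0.03,0.25,0,0,0]
    - [0.02,-0.03,0.5,0,0,0]
    - [0.03,-0.03,0.75,0,0,0]
    - [0.03,-0.03,0.9,0,0,0]
    - [0.03,-0.03,0.97,0,0,0]
    - [0.03,-0.03,0.97,0,0,0]
    - [0.03,-0.03,0.97,0,0,0]

```text
time_s: 5.2
eef_pos: [515.9, 275.5, 77.8]
eef_rot: [2.585, 0.939, -0.941]
wrist_force: [-1.2, 1.1, 0.6]
finger_gap: 46.0
grip_force: 0.0
```

servo_tool:
  motion:
    - [0,0,0,0,0,0]
    - [0,0,0,0,0,0]
    - [0,0,0,0,0,0]
    - [0,0,0,0,0,0]
    - [0,0,0,0,0,0]
  fingers: 20
  squeeze: 6

```text
time_s: 5.7
eef_pos: [515.6, 275.8, 77.2]
eef_rot: [2.585, 0.94, -0.942]
wrist_force: [0.5, 0.4, 1.6]
finger_gap: 27.4
grip_force: 6.0
```

servo_tool:
  motion:
    - [-0.05,0,-0.06,0,0,0]
    - [-0.15,0,-0.18,0,0,0]
    - [-0.28,0,-0.34,0,0,0]
    - [-0.42,0,-0.5,0,0,0]
    - [-0.5,0,-0.6,0,0,0]
    - [-0.5,0,-0.6,0,0,0]

```text
time_s: 6.3
eef_pos: [516.8, 275.9, 141.8]
eef_rot: [2.587, 0.94, -0.936]
wrist_force: [-0.7, -0.7, -1.9]
finger_gap: 27.8
grip_force: 5.9
```

```bash
python3 - <<'E'
from h import *
Rg=Rt(130,40); G=np.array([350.5,19.5,26+27])-65*Rg[:,2]; print(G)
c=snap("wrist");s=snap("side");import pickle;o=bot.get_obs();c["obs"]=o;pickle.dump((c,s),open("w4.pkl","wb"))
img=np.hstack([cv2.resize(c["img"][150:300,160:360],(400,300)),cv2.resize(s["img"][220:295,285:385],(400,300))]);cv2.imwrite("pics/w4.png",img)
print(proj(s,o["eef_pos"]+65*Rg[:,2]))
plan(G+[0,0,50],Rg)
E
```

```text
[382.50625197  46.35643423 102.7928888 ]
[336.11921145 245.49252853]
shift [-2.493  1.13   1.879] turn [-0.001  0.001 -0.001]
```

View pics/w4.png

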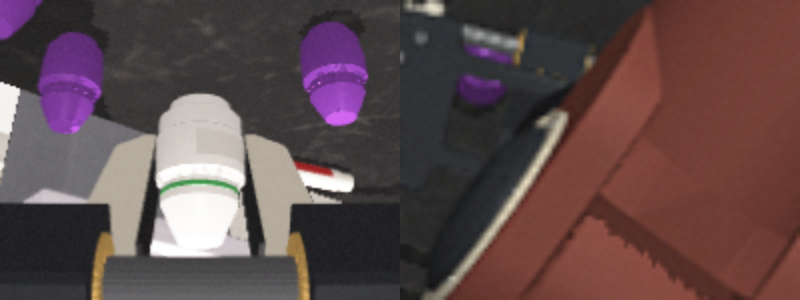

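The lens is held upright and centred between the fingers (crop (200,170)).

servo_tool:
  motion:
    - [-0.08,0.04,0.06,0,0,0]
    - [-0.24,0.11,0.18,0,0,0]
    - [-0.45,0.2,0.34,0,0,0]
    - [-0.67,0.3,0.5,0,0,0]
    - [-0.88,0.4,0.66,0,0,0]

```text
time_s: 6.9
eef_pos: [467.7, 193.3, 143.8]
eef_rot: [2.583, 0.939, -0.945]
wrist_force: [0.7, -0.2, -1.1]
finger_gap: 27.4
grip_force: 5.9
```

servo_tool:
  motion:
    - [-0.2,0.09,0.15,0,0,0]
    - [-0.42,0.18,0.31,0,0,0]
    - [-0.64,0.28,0.48,0,0,0]
    - [-0.8,0.36,0.6,0,0,0]
    - [-0.85,0.38,0.64,0,0,0]

```text
time_s: 7.4
eef_pos: [421.7, 114.6, 149.1]
eef_rot: [2.584, 0.935, -0.947]
wrist_force: [-0.2, 0.3, -1.2]
finger_gap: 27.5
grip_force: 5.9
```

```bash
python3 - <<'E'
from h import *
Rg=Rt(130,40); G=np.array([350.5,19.5,26+27])-65*Rg[:,2]
print(bot.get_obs()["finger_gap"]);plan(G+[0,0,50],Rg)
E
```

```text
27.509798775735725
shift [-0.734  0.342  0.561] turn [-0.003  0.006 -0.004]
```

servo_tool:
  motion:
    - [-0.18,0.08,0.14,0,0,0]
    - [-0.37,0.17,0.28,0,0,0]
    - [-0.55,0.26,0.42,0,0,0]
    - [-0.68,0.32,0.52,0,0,0]
    - [-0.73,0.34,0.56,0,0,0]
    - [-0.73,0.34,0.56,0,0,0]
    - [-0.73,0.34,0.56,0,0,0]

```text
time_s: 8.1
eef_pos: [385.0, 49.6, 151.9]
eef_rot: [2.585, 0.941, -0.941]
wrist_force: [-0.3, 0.4, -2.4]
finger_gap: 27.5
grip_force: 5.9
```

```bash
python3 - <<'E'
from h import *
Rg=Rt(130,40); G=np.array([350.5,19.5,26+27])-65*Rg[:,2]
o=bot.get_obs();print(o["joint_positions"].round(2),o["eef_pos"]-G)
c=snap("wrist");s=snap("side");t=snap("top")
import pickle;pickle.dump((c,s,t),open("w5.pkl","wb"))
print("side cup proj",proj(s,[350.5,19.5,26]),"lens bottom",proj(s,o["eef_pos"]+65*Rg[:,2]-[0,0,27]))
img=np.hstack([cv2.resize(c["img"][120:270,160:360],(400,300)),cv2.resize(s["img"][100:175,260:360],(400,300))]);cv2.imwrite("pics/w5.png",img)
plan(G+[0,0,0],Rg)
E
```

```text
[-0.66  0.79  0.53  1.99 -0.03  1.06 -1.  ] [ 2.46231884  3.28551015 49.09449673]
side cup proj [313.18009578 156.62141666] lens bottom [315.61180609 143.80342399]
shift [0.358 0.012 0.501] turn [0.    0.    0.001]
```

View pics/w5.png

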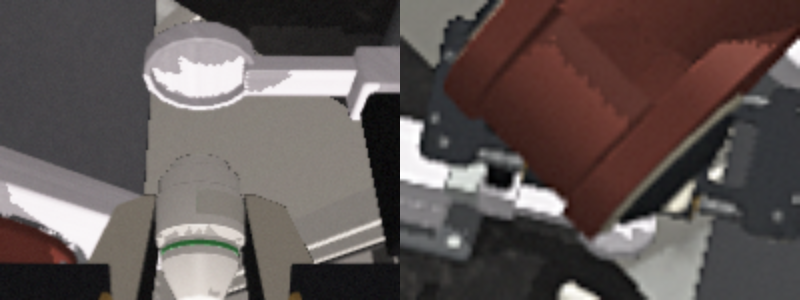

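In the wrist crop the cup's rim ellipse spans u 145–255 with its far edge at v≈108, and the lens (centre u≈200) is in line with it along the closing axis. The wrist image is inverted, so the grey band at the top is the cup's near outer wall. I'll use the far rim edge to fix the lateral position.

```bash
python3 - <<'E'
from h import *; import pickle
c,s,t=pickle.load(open("w5.pkl","rb"))
a=np.linspace(0,2*np.pi,73)
for C in([350.5,19.5],):
  for r,z in((22.5,31),(19.5,31),(19.5,26),(22.5,22)):
    P=np.array([proj(c,[C[0]+r*np.cos(x),C[1]+r*np.sin(x),z]) for x in a]);print(r,z,P.min(0).round(1),P.max(0).round(1))
lat=np.array([np.sin(np.radians(40))*0+.766,.643])
p0=proj(c,[350.5,19.5,31]);p1=proj(c,[350.5+7.66,19.5+6.43,31]);print("px per 10mm lateral",p1-p0)
g=c["img"][120:200,255:265].min(2).mean(1).astype(int);print(list(enumerate(g,120)))
E
```

```text
22.5 31 [230.6 138.7] [288.2 175.4]
19.5 31 [234.5 141.6] [284.4 173.3]
19.5 26 [234.8 136.6] [284.  168.6]
22.5 22 [231.3 129.7] [287.6 167. ]
px per 10mm lateral [-0.01831189 -8.41986576]
[(120, np.int64(20)), (121, np.int64(21)), (122, np.int64(19)), (123, np.int64(20)), (124, np.int64(20)), (125, np.int64(22)), (126, np.int64(42)), (127, np.int64(67)), (128, np.int64(100)), (129, np.int64(124)), (130, np.int64(108)), (131, np.int64(123)), (132, np.int64(128)), (133, np.int64(129)), (134, np.int64(129)), (135, np.int64(130)), (136, np.int64(132)), (137, np.int64(131)), (138, np.int64(137)), (139, np.int64(179)), (140, np.int64(177)), (141, np.int64(166)), (142, np.int64(169)), (143, np.int64(170)), (144, np.int64(170)), (145, np.int64(170)), (146, np.int64(172)), (147, np.int64(171)), (148, np.int64(171)), (149, np.int64(170)), (150, np.int64(171)), (151, np.int64(189)), (152, np.int64(229)), (153, np.int64(242)), (154, np.int64(243)), (155, np.int64(243)), (156, np.int64(243)), (157, np.int64(243)), (158, np.int64(243)), (159, np.int64(243)), (160, np.int64(243)), (161, np.int64(243)), (162, np.int64(243)), (163, np.int64(243)), (164, np.int64(243)), (165, np.int64(243)), (166, np.int64(243)), (167, np.int64(242)), (168, np.int64(192)), (169, np.int64(140)), (170, np.int64(134)), (171, np.int64(134)), (172, np.int64(137)), (173, np.int64(240)), (174, np.int64(232)), (175, np.int64(136)), (176, np.int64(119)), (177, np.int64(121)), (178, np.int64(122)), (179, np.int64(121)), (180, np.int64(121)), (181, np.int64(121)), (182, np.int64(122)), (183, np.int64(122)), (184, np.int64(122)), (185, np.int64(121)), (186, np.int64(122)), (187, np.int64(121)), (188, np.int64(121)), (189, np.int64(120)), (190, np.int64(121)), (191, np.int64(121)), (192, np.int64(120)), (193, np.int64(120)), (194, np.int64(120)), (195, np.int64(122)), (196, np.int64(120)), (197, np.int64(123)), (198, np.int64(124)), (199, np.int64(124))]
```

The predicted rim edges (138.7/175.4) match those seen (138.5/175), so the cup centre is right to about 1 mm.

```bash
python3 - <<'E'
from h import *
Rg=Rt(130,40);plan([382.8,45.1,116],Rg);plan([382.8,45.1,104],Rg)
E
```

```text
shift [0.246 0.026 0.38 ] turn [0.    0.    0.001]
shift [0.343 0.026 0.495] turn [0.    0.    0.001]
```

servo_tool:
  motion:
    - [0.03,0.01,0.05,0,0,0]
    - [0.08,0.02,0.13,0,0,0]
    - [0.14,0.03,0.22,0,0,0]
    - [0.19,0.03,0.3,0,0,0]
    - [0.23,0.03,0.36,0,0,0]
    - [0.25,0.03,0.38,0,0,0]
    - [0.25,0.03,0.38,0,0,0]
    - [0.25,0.03,0.38,0,0,0]

```text
time_s: 9.05
eef_pos: [382.7, 44.2, 116.1]
eef_rot: [2.585, 0.939, -0.942]
wrist_force: [-0.6, -0.2, -1.0]
finger_gap: 27.3
grip_force: 5.9
```

```bash
python3 - <<'E'
from h import *
Rg=Rt(130,40);o=bot.get_obs();print(o["joint_positions"].round(2),o["eef_pos"]);plan([382.8,45.1,104.5],Rg)
c=snap("wrist");print("cup floor",proj(c,[350.5,19.5,26]))
cv2.imwrite("pics/w6.png",cv2.resize(c["img"][140:280,160:360],(600,420)))
E
```

```text
[-0.64  0.85  0.51  2.01 -0.05  0.98 -0.99] [382.73266944  44.20210651 116.11107099]
shift [ 0.099 -0.008  0.106] turn [-0.001  0.001 -0.001]
cup floor [255.55094114 188.01419584]
```

View pics/w6.png

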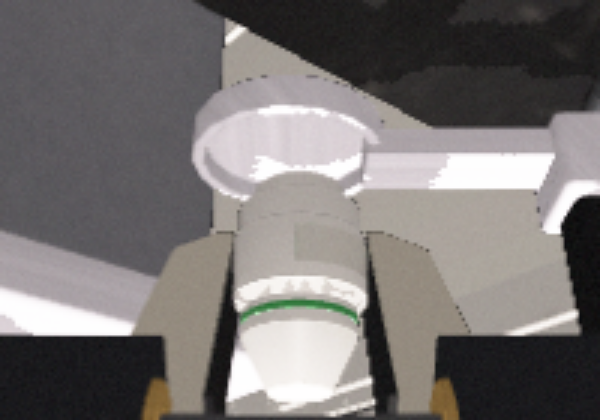

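The lens bottom is centred at crop u≈302 and the cup at ≈287. That puts the lens about 3 mm too far towards the post, so I'll shift it in tool −y and then lower it.

servo_tool:
  motion:
    - [0,-0.035,0,0,0,0]
    - [0.02,-0.037,0.02,0,0,0]
    - [0.04,-0.037,0.043,0,0,0]
    - [0.06,-0.037,0.064,0,0,0]
    - [0.075,-0.037,0.08,0,0,0]
    - [0.085,-0.037,0.09,0,0,0]
    - [0.093,-0.037,0.1,0,0,0]
    - [0.1,-0.037,0.107,0,0,0]
    - [0.1,-0.037,0.107,0,0,0]
    - [0.1,-0.037,0.107,0,0,0]

```text
time_s: 10.1
eef_pos: [381.2, 46.9, 104.4]
eef_rot: [2.585, 0.939, -0.942]
wrist_force: [-0.1, -0.4, -1.1]
finger_gap: 27.3
grip_force: 5.9
```

```bash
python3 - <<'E'
from h import *
Rg=Rt(130,40);o=bot.get_obs();print(o["eef_pos"],o["wrist_force"])
c=snap("wrist");print("cup floor",proj(c,[350.5,19.5,26]))
cv2.imwrite("pics/w7.png",cv2.resize(c["img"][150:280,160:360],(600,390)))
E
```

```text
[381.19861292  46.86876126 104.355961  ] [-0.14080804 -0.43481356 -1.10261531]
cup floor [259.86857617 202.91595146]
```

View pics/w7.png

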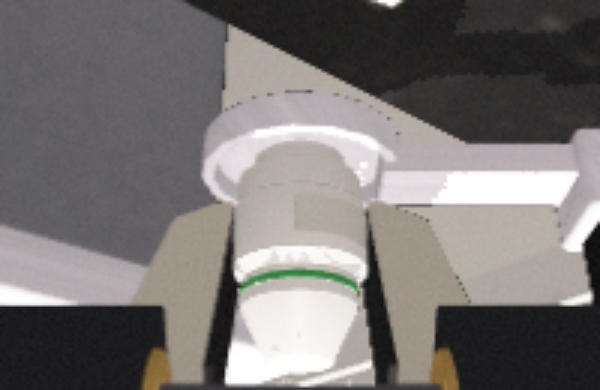

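The lens is inside the rim, with its centre at u≈301 and the cup's at ≈300. I've used all the picture views, so from here I'll check numerically. I'll lower it gently until it touches.

servo_tool:
  motion:
    - [0.004,0,0.005,0,0,0]
    - [0.008,0,0.01,0,0,0]
    - [0.012,0,0.015,0,0,0]
    - [0.012,0,0.015,0,0,0]
    - [0.012,0,0.015,0,0,0]

```text
time_s: 10.65
eef_pos: [381.2, 46.8, 103.1]
eef_rot: [2.584, 0.939, -0.943]
wrist_force: [0.8, 0.3, 3.6]
finger_gap: 27.0
grip_force: 8.5
```

It's touching at +3.6 N. Now I'll release.

servo_tool:
  motion:
    - [0,0,0,0,0,0]
    - [0,0,0,0,0,0]
    - [0,0,0,0,0,0]
    - [0,0,0,0,0,0]
    - [0,0,0,0,0,0]
  fingers: 42

```text
time_s: 11.15
eef_pos: [379.1, 48.1, 103.3]
eef_rot: [2.586, 0.939, -0.95]
wrist_force: [-2.5, 5.6, 7.3]
finger_gap: 42.1
grip_force: 3.7
```

```bash
python3 - <<'E'
from h import *; import pickle
o=bot.get_obs();c=snap("wrist");pickle.dump((c,o),open("w8.pkl","wb"))
# lens: expected standing at cup
a=np.linspace(0,2*np.pi,73)
for r,z in((14,45),(6,71)):
    P=np.array([proj(c,[350.5+r*np.cos(x),19.5+r*np.sin(x),z]) for x in a]);print(z,P.min(0).round(1),P.max(0).round(1))
hsv=cv2.cvtColor(c["img"],cv2.COLOR_BGR2HSV);m=cv2.inRange(hsv,(40,80,40),(90,255,255));m[:190]=0;m[280:]=0;m[:,:220]=0;m[:,300:]=0
ys,xs=np.nonzero(m);print("green band",xs.min(),xs.max(),ys.min(),ys.max(),xs.mean())
lo=[(x,ys[xs==x].mean().round(1)) for x in range(xs.min(),xs.max()+1,4) if (xs==x).any()];print(lo)
E
```

```text
45 [242.1 219.9] [286.2 237.7]
71 [254.1 267.6] [274.5 273.1]
green band 245 283 239 245 264.89285714285717
[(245, np.float64(245.0)), (249, np.float64(241.5)), (253, np.float64(240.5)), (257, np.float64(239.5)), (261, np.float64(239.5)), (265, np.float64(239.5)), (269, np.float64(239.5)), (273, np.float64(240.0)), (277, np.float64(241.0)), (281, np.float64(242.5))]
```

servo_tool:
  motion:
    - [0,0,0,0,0,0]
    - [0,0,0,0,0,0]
    - [0,0,0,0,0,0]
  fingers: 36

```text
time_s: 11.5
eef_pos: [380.4, 46.5, 103.4]
eef_rot: [2.584, 0.938, -0.946]
wrist_force: [-0.7, 0.8, 6.1]
finger_gap: 36.0
grip_force: 2.8
```

```bash
python3 - <<'E'
from h import *; import pickle
o=bot.get_obs();print(o["eef_pos"],o["wrist_force"],o["torque"],o["grip_force"])
c=snap("wrist")
hsv=cv2.cvtColor(c["img"],cv2.COLOR_BGR2HSV);m=cv2.inRange(hsv,(40,80,40),(90,255,255));m[:190]=0;m[280:]=0;m[:,:220]=0;m[:,300:]=0
ys,xs=np.nonzero(m);print("green band",xs.min(),xs.max(),ys.min(),ys.max(),xs.mean())
print(proj(c,[350.5,19.5,26]),proj(c,[350.5,19.5,51]))
E
```

```text
[380.4195715   46.50718265 103.35412302] [-0.65946498  0.79854653  6.06596584] [-0.06030676  0.24619338 -0.13391965] 2.804540810925573
green band 242 279 239 245 260.8607594936709
[260.33279557 203.37677506] [260.3737171  238.27675816]
```

servo_tool:
  motion:
    - [-0.006,0,-0.008,0,0,0]
    - [-0.012,0,-0.015,0,0,0]
    - [-0.016,0,-0.02,0,0,0]
    - [-0.016,0,-0.02,0,0,0]

```text
time_s: 11.95
eef_pos: [381.6, 47.1, 104.6]
eef_rot: [2.585, 0.94, -0.941]
wrist_force: [-0.7, -0.4, -0.2]
finger_gap: 35.9
grip_force: 0.0
```

```bash
python3 - <<'E'
from h import *; import pickle
o=bot.get_obs();print(o["eef_pos"],o["wrist_force"],o["torque"],o["grip_force"])
c=snap("wrist")
hsv=cv2.cvtColor(c["img"],cv2.COLOR_BGR2HSV);m=cv2.inRange(hsv,(40,80,40),(90,255,255));m[:190]=0;m[280:]=0;m[:,:220]=0;m[:,300:]=0
ys,xs=np.nonzero(m);print("green band",xs.min(),xs.max(),ys.min(),ys.max(),xs.mean())
print(proj(c,[350.5,19.5,26]),proj(c,[350.5,19.5,51]))
E
```

```text
[381.56747902  47.08311206 104.58582227] [-0.73142744 -0.44468723 -0.20163524] [ 0.43207598 -0.406635    0.07869449] 0.0
green band 241 278 238 244 260.67088607594934
[259.71942924 203.06569787] [259.74423217 237.49953651]
```

The fingers had been resting on the cup rim. They're free now, and the lens stands centred (band at u=260.7 against 259.7 predicted). I'll retreat along the tool axis.

servo_tool:
  motion:
    - [0,0,-0.08,0,0,0]
    - [0,0,-0.2,0,0,0]
    - [0,0,-0.4,0,0,0]
    - [0,0,-0.7,0,0,0]
    - [0,0,-1.0,0,0,0]

```text
time_s: 12.5
eef_pos: [421.4, 80.6, 167.2]
eef_rot: [2.585, 0.939, -0.942]
wrist_force: [0.1, 0.4, -0.5]
finger_gap: 35.7
grip_force: 0.0
```

```bash
python3 - <<'E'
from h import *
c=snap("wrist")
hsv=cv2.cvtColor(c["img"],cv2.COLOR_BGR2HSV);m=cv2.inRange(hsv,(40,60,40),(90,255,255));m[:100]=0;m[280:]=0;m[:,:200]=0;m[:,320:]=0
ys,xs=np.nonzero(m);print("green",xs.min(),xs.max(),ys.min(),ys.max(),xs.mean(),ys.mean(),"exp band",proj(c,[350.5,19.5,51]),proj(c,[350.5,19.5,54]))
plan([509,-170,240],Rt(130,0))
E
```

```text
green 248 272 193 199 260.36842105263156 194.73684210526315 exp band [259.89565101 195.27080455] [259.8985291  198.06557537]
shift [-1.504  3.093  0.104] turn [0.004 0.88  0.001]
```

The lens still stands as expected. Now to above the button, with the tool vertical.

servo_tool:
  motion:
    - [-0.1,0.1,-0.3,0,0.1,0]
    - [-0.3,0.35,-0.5,0,0.28,0]
    - [-0.6,0.6,-0.4,0,0.46,0]
    - [-0.8,0.85,-0.3,0,0.64,0]
    - [-0.95,1.0,-0.2,0,0.8,0]
    - [-1.0,1.0,-0.2,0,0.88,0]
    - [-1.0,1.0,-0.2,0,0.88,0]
  fingers: 0

```text
time_s: 13.25
eef_pos: [431.5, -16.2, 230.8]
eef_rot: [2.953, 1.064, -0.01]
wrist_force: [-0.5, 0.2, -0.1]
finger_gap: 0.0
grip_force: 0.0
```

```bash
python3 - <<'E'
from h import *
plan([509,-170,240],Rt(130,0))
E
```

```text
shift [-0.481  2.098 -0.111] turn [-0.     0.009 -0.008]
```

servo_tool:
  motion:
    - [-0.1,0.3,-0.05,0,0,0]
    - [-0.2,0.65,-0.1,0,0,0]
    - [-0.25,1.0,-0.11,0,0,0]

```text
time_s: 13.55
eef_pos: [470.1, -87.9, 238.9]
eef_rot: [2.948, 1.076, -0.013]
wrist_force: [0.2, -1.0, 0.8]
finger_gap: 0.4
grip_force: 0.0
```

servo_tool:
  motion:
    - [-0.1,0.3,0,0,0,0]
    - [-0.2,0.65,0,0,0,0]
    - [-0.23,1.0,0,0,0,0]
    - [-0.23,1.0,0,0,0,0]
    - [-0.23,1.0,0,0,0,0]

```text
time_s: 14.05
eef_pos: [506.8, -160.3, 238.2]
eef_rot: [2.95, 1.074, -0.015]
wrist_force: [0.5, 0.7, -0.3]
finger_gap: 0.4
grip_force: 0.0
```

```bash
python3 - <<'E'
from h import *; import pickle
c=snap("wrist");o=bot.get_obs();pickle.dump((c,o),open("w9.pkl","wb"));print(o["eef_pos"],o["joint_positions"].round(2))
a=np.radians(130);ex=np.array([np.cos(a),np.sin(a),0]);ey=np.array([-ex[1],ex[0],0])
B=np.array([509,-170,0]); O=B+80*ex
print("btn proj",proj(c,[509,-170,62]))
# dark blob near it
u,v=proj(c,[509,-170,62]).astype(int);g=c["img"][v-40:v+40,u-40:u+40];m=(g.max(2)<70).astype(np.uint8)
n,l,st,ce=cv2.connectedComponentsWithStats(m);print([(s.tolist(),(e+[u-40,v-40]).round(1).tolist()) for s,e in zip(st[1:],ce[1:]) if s[4]>30])
# rectified ledge in loader coords, z=28
for y in range(20,50,3):
    row=[]
    for x in range(-60,66,3):
        p=proj(c,O+x*ex+y*ey+[0,0,28]);q=np.round(p).astype(int)
        row.append("%3d"%c["img"][q[1],q[0]].mean() if 0<=q[1]<384 and 0<=q[0]<512 else " --")
    print(y," ".join(row))
E
```

```text
[ 506.44946296 -159.66401512  238.20508424] [-0.    0.54  0.4   1.85 -0.27  0.81 -0.34]
btn proj [267.32869112 192.88903668]
[([0, 0, 80, 80, 2225], [281.8, 188.4]), ([32, 25, 23, 24, 405], [270.1, 188.1]), ([0, 67, 19, 13, 150], [232.8, 224.0])]
20 252 252 252 252 252 252 252 252 252 252 252 252 252 252 252 252 252 252 252 252 252 252 252 252 252 252 252 252 253 252 252 252 252 252 252 253 252 252 252 252 252 252
23 252 252 252 252 252 252 252 252 252 252 252 252 252 252 252 252 252 252 252 252 252 252 252 252 252 252 252 252 252 252 252 251 252 252 252 251 252 252 251 251 251 251
26 252 252 252 246 124 244 251 245 251 251 249 251 251 251 196 251 251 219 251 250 251 244 250 250 206 250 250 217 246 250 249 245 250 249 215 249 249 178 249 249 249 249
29 252 252 252 252 111 252 252 252 252 252 252 252 252 252 252 252 251 251 252 251 251 251 251 250 251 249 250 250 250 249 249 249 248 249 248 248 248 143 247 247 247 247
32 253 253 252 249 108 252 252 252 252 252 252 252 252 252 252 252 252 252 252 252 252 231 252 251 251 251 251 251 251 250 251 250 249 250 249 250 249 248 249 248 249 24
[... 156 characters left out ...]
 250 250 250 250
38 251 251 250 250 250 250 250 250 250 250 250 250 249 250 250 250 250 249 249 250 249 106  49  89 179 249 249 249 249 250 249 249 249 249 249 249 249 249 248 249 249 248
41 251 251 251 251 251 251 251 250 250 250 250 250 250 250 250 250 250 250 250 249 250 148 148  89 150 249 249 249 250 249 250 249 250 249 250 249 250 250 250 249 249 249
44 126  92  92  93  92  92  87  89  82  86  82  78  76  65  66  64  68  63  64  36  43 102 151  95 151  33  38  39  35  30  43  40  42  37  36  33  31  29  31  33  35  35
47 108 109 108  83  35  30  32  33  31  34  36  36  33  33  36  33  30  32  37  36  41 104 149  80 194  28  32  33  32  33  36  33  44  50  41  34  35  31  38  31  30  29
```

The rectified ledge shows the pointer at x≈-48 (its line 0), the 100 line at x≈+51, and the clip at x≈3–12 on the outer edge. Next are fine profiles and the button position.

```bash
python3 - <<'E'
from h import *; import pickle
c,o=pickle.load(open("w9.pkl","rb"))
a=np.radians(130);ex=np.array([np.cos(a),np.sin(a),0]);ey=np.array([-ex[1],ex[0],0])
O=np.array([509,-170,0])+80*ex
C=np.array(c["cam_to_world"])[:3,3];print("cam loader x,y,z",(C-O)@ex,(C-O)@ey,C[2])
for z in(58,62):
  p=onz(c,(270.1,188.1),z);print("btn",z,p.round(1),"loader",(p-O)@ex,(p-O)@ey)
for y in(30,36,37,38,39,40,41,42,43,44,46,48):
    row=[]
    for x in np.arange(-1,17,.8):
        q=proj(c,O+x*ex+y*ey+[0,0,28]).astype(np.float32)
        row.append("%3d"%cv2.getRectSubPix(c["img"],(1,1),(float(q[0]),float(q[1])))[0,0].mean())
    print(y," ".join(row))
E
```

```text
cam loader x,y,z -72.51454897153104 -87.75778970378761 319.56946478128157
btn 58 [ 513.9 -169.8   58. ] loader -82.94552811878614 -3.8835173364337026
btn 62 [ 514.7 -168.8   62. ] loader -82.78601440557838 -5.166148280186773
30 250 250 240 228 219 235 250 250 250 250 250 250 250 250 250 250 250 250 249 249 249 249 250
36 250 250 250 250 248 245 237 240 244 236 212 192 193 212 233 245 249 250 250 250 250 250 250
37 249 249 249 249 242 228 190 201 230 232 187 123  78 111 181 225 244 248 249 249 249 249 249
38 250 249 248 239 198 137 101  93 105 100  90  78  79  91 112 113 144 200 230 246 249 249 249
39 250 250 249 238 193 115  96  91 100  91  83  75  84  94 104 101 123 179 219 244 249 249 249
40 250 250 250 239 205 136 125 127 140 134 120  96  91  98 119 132 149 181 216 243 248 249 249
41 250 250 250 241 217 159 140 136 146 144 132 105  93  96 122 139 155 178 210 240 247 249 250
42 249 250 250 242 222 166 144 139 148 140 123  97  91  98 122 138 152 173 205 240 246 248 248
43 128 130 133 132 128 125 131 144 149 139 117  91  85  97 120 138 150 146 141 136 134 132 132
44  41  42  47  50  54  87 118 147 152 142 117  88  80  95 125 148 163 136  99  51  39  33  31
46  38  36  42  47  52  80 112 144 152 145 119  96  87 108 140 171 179 153 110  55  35  32  34
48  38  39  39  38  43  71 110 141 149 140 108  90  81 102 134 173 184 167 121  62  31  34  34
```

```bash
python3 - <<'E'
from h import *
plan([511.5,-170.5,152],Rt(130,0)); plan([511.5,-170.5,138],Rt(130,0))
E
```

```text
shift [-0.029  0.147  1.078] turn [-0.003  0.012  0.002]
shift [-0.027  0.147  1.253] turn [-0.003  0.012  0.002]
```

servo_tool:
  motion:
    - [-0.01,0.07,0.1,0,0,0]
    - [-0.03,0.15,0.35,0,0.01,0]
    - [-0.03,0.15,0.65,0,0.01,0]
    - [-0.03,0.15,0.88,0,0.01,0]
    - [-0.03,0.15,1.0,0,0.01,0]
    - [-0.03,0.15,1.0,0,0.01,0]
    - [-0.03,0.15,1.0,0,0.01,0]

```text
time_s: 14.8
eef_pos: [512.0, -172.3, 159.3]
eef_rot: [2.952, 1.074, 0.0]
wrist_force: [0.2, -0.6, 0.4]
finger_gap: 0.7
grip_force: 0.0
```

servo_tool:
  motion:
    - [0,0,0.04,0,0,0]
    - [0,0,0.08,0,0,0]
    - [0,0,0.1,0,0,0]
    - [0,0,0.12,0,0,0]
    - [0,0,0.14,0,0,0]
    - [0,0,0.16,0,0,0]
    - [0,0,0.16,0,0,0]

```text
time_s: 15.5
eef_pos: [511.7, -172.5, 146.0]
eef_rot: [2.953, 1.073, -0.001]
wrist_force: [0.3, 0.6, -0.5]
finger_gap: 0.7
grip_force: 0.0
```

servo_tool:
  motion:
    - [0,0,0.02,0,0,0]
    - [0,0,0.04,0,0,0]
    - [0,0,0.06,0,0,0]
    - [0,0,0.08,0,0,0]
    - [0,0,0.08,0,0,0]

```text
time_s: 16.0
eef_pos: [511.8, -172.5, 139.5]
eef_rot: [2.952, 1.073, -0.0]
wrist_force: [-0.9, -0.5, 0.8]
finger_gap: 0.4
grip_force: 0.1
```

servo_tool:
  motion:
    - [0,0,0.015,0,0,0]
    - [0,0,0.03,0,0,0]
    - [0,0,0.04,0,0,0]
    - [0,0,0.04,0,0,0]

```text
time_s: 16.4
eef_pos: [511.8, -172.6, 138.3]
eef_rot: [-2.953, -1.073, -0.001]
wrist_force: [-2.8, 1.6, 13.8]
finger_gap: 0.5
grip_force: 7.1
```

The button bottomed at 54 mm with 13.8 N, so it's down. I'll lift and move along +x to view the clip from straight across.

servo_tool:
  motion:
    - [0,0,-0.2,0,0,0]
    - [0,-0.1,-0.6,0,0,0]
    - [0,-0.4,-1.0,0,0,0]
    - [0,-0.75,-1.0,0,0,0]
    - [0,-1.0,-1.0,0,0,0]
    - [0,-1.0,-1.0,0,0,0]
    - [0,-1.0,-1.0,0,0,0]
    - [0,-1.0,-1.0,0,0,0]

```text
time_s: 17.2
eef_pos: [461.2, -112.2, 216.5]
eef_rot: [2.952, 1.071, 0.0]
wrist_force: [0.3, -0.0, -0.3]
finger_gap: 0.5
grip_force: 0.0
```

```bash
cat >> h.py <<'E'
a=np.radians(130);ex=np.array([np.cos(a),np.sin(a),0]);ey=np.array([-ex[1],ex[0],0])
O=np.array([509,-170,0])+80*ex
def prof(c,ys,xs,z=28):
    for y in ys:
        row=[]
        for x in xs:
            q=proj(c,O+x*ex+y*ey+[0,0,z])
            row.append("%3d"%cv2.getRectSubPix(c["img"],(1,1),(float(q[0]),float(q[1])))[0,0].mean())
        print(y," ".join(row))
E
python3 - <<'E'
from h import *; import pickle
c=snap("wrist");o=bot.get_obs();pickle.dump((c,o),open("w10.pkl","wb"))
c9,_=pickle.load(open("w9.pkl","rb"))
C=np.array(c["cam_to_world"])[:3,3];print("cam loader",(C-O)@ex,(C-O)@ey,C[2])
print("clip, x from -1 step .8");prof(c,(36,37,38,40,42,44,46),np.arange(-1,17,.8))
print("pointer new, x from -54 step .8");prof(c,(26,29,32,34,35,36),np.arange(-54,-40,.8))
print("pointer old");prof(c9,(29,32,34,35,36),np.arange(-54,-40,.8))
Rg=Rt(130,40);P=np.array([350.5,19.5,0])-70*ex+[0,0,85];print(P);plan(P-130*Rg[:,2],Rg)
E
```

```text
cam loader -6.257792717152532 -82.97628709721516 298.6589148195743
clip, x from -1 step .8
36 123 122 124 125 124 126 142 169 211 218 212 205 229 241 249 253 253 253 253 253 253 253 253
37 122 121 122 120 116 119 119 121 128 127 121 120 160 199 229 244 248 250 252 252 252 252 252
38 122 124 122 120 120 121 121 120 122 122 121 122 126 132 141 151 193 229 252 252 252 252 252
40 121 121 122 121 120 120 120 120 120 121 122 122 121 121 121 122 126 138 157 172 191 214 243
42 122 120 119 119 119 119 119 119 121 123 123 120 120 121 122 120 119 119 120 122 122 125 134
44 120 118 120 120 119 120 121 120 120 120 120 119 120 121 121 121 122 122 121 121 121 120 121
46 120 121 122 122 121 122 121 120 121 121 121 123 120 120 120 120 122 123 121 121 120 119 121
pointer new, x from -54 step .8
26 252 252 252 240 207 147 120 127 167 221 253 253 253 253 252 252 252 252
29 253 253 252 236 200 132 115 134 186 234 253 253 253 253 253 253 253 253
32 254 254 253 246 213 124 113 136 183 239 254 254 254 254 254 254 254 254
34 253 253 253 244 203 116 111 132 175 242 253 253 253 253 253 253 253 253
35 252 252 252 242 203 135 133 154 193 246 252 252 253 252 252 252 252 253
36 252 252 251 243 230 214 220 233 246 252 252 252 252 252 252 252 252 252
pointer old
29 252 252 252 252 246 233 151 111 113 166 214 252 252 252 252 252 252 252
32 252 252 252 251 233 191 141 110 108 160 209 251 252 252 252 252 252 252
34 252 252 251 252 251 246 181 128 111 155 203 247 251 251 251 251 251 251
35 251 251 251 251 250 246 203 165 156 184 217 247 251 251 251 251 251 251
36 251 251 251 251 250 247 230 214 213 224 237 249 250 250 251 251 250 250
[395.49513268 -34.12311102  85.        ]
shift [ 1.041 -1.278  0.396] turn [ 0.001 -0.888 -0.003]
```

Two views give pointer x≈-48.4 and clip rib x≈7.3, so the travel is about 55.5 mm (to be rechecked at the end). Now to the post, with the tilted pose again.

servo_tool:
  motion:
    - [0.15,-0.15,0,0,-0.15,0]
    - [0.35,-0.35,0,0,-0.33,0]
    - [0.55,-0.55,0,0,-0.5,0]
    - [0.75,-0.75,0.1,0,-0.68,0]
    - [0.9,-0.9,0.2,0,-0.82,0]
    - [1.0,-1.0,0.3,0,-0.89,0]
    - [1.0,-1.0,0.3,0,-0.89,0]
    - [1.0,-1.0,0.3,0,-0.89,0]
  fingers: 36
  squeeze: 25

```text
time_s: 18.05
eef_pos: [470.6, 0.4, 192.4]
eef_rot: [2.584, 0.937, -0.942]
wrist_force: [0.8, -0.6, 0.2]
finger_gap: 35.8
grip_force: 0.0
```

```bash
python3 - <<'E'
from h import *; import pickle
c=snap("wrist");o=bot.get_obs();pickle.dump((c,o),open("w11.pkl","wb"));print(o["eef_pos"],o["joint_positions"].round(2))
Rg=Rt(130,40);P=np.array([395.5,-34.1,85]);plan(P-130*Rg[:,2],Rg);plan(P-65*Rg[:,2],Rg)
print("post",proj(c,[395.5,-34.1,102]),proj(c,[395.5,-34.1,70]),proj(c,[395.5,-34.1,48]),"fingers mid",proj(c,o["eef_pos"]+84*R.from_rotvec(o["eef_rot"]).as_matrix()[:,2]))
p=proj(c,[395.5,-34.1,102]).astype(int)
for z in(98,85,72,58):
    q=[proj(c,P+t*ex+[0,0,z-85]) for t in np.arange(-16,17,2)]
    print(z," ".join("%3d"%c["img"][int(round(v)),int(round(u))].mean() for u,v in q))
hsv=cv2.cvtColor(c["img"],cv2.COLOR_BGR2HSV);m=cv2.inRange(hsv,(40,60,40),(90,255,255));u,v=proj(c,[350.5,19.5,52]).astype(int);b=m[v-12:v+12,u-20:u+20];ys,xs=np.nonzero(b);print("green",xs.mean()+u-20 if len(xs) else None,ys.mean()+v-12 if len(ys) else None,u,v)
E
```

```text
[ 4.70416473e+02 -2.80974433e-01  1.93109784e+02] [-0.56  0.81  0.61  1.77  0.01  1.23 -0.87]
shift [ 0.11  -0.278  0.046] turn [-0.001  0.001 -0.005]
shift [ 0.111 -0.278  0.859] turn [-0.001  0.001 -0.005]
post [232.04682341 213.24520855] [234.01779178 181.27948298] [235.23168333 161.90330784] fingers mid [258.60823407 231.02929405]
98 131 127 126 127  17  21  20  29  21  23  20  23  69 128 127 126 127
85 129 127 129 129  15  11  17  19   6   9  15  13  16 128 127 123 130
72 125 124 126 126  14  11  18  13   9  15  13  14  13 125 126 123 125
58 126 125 127 125   6  14  15  13   8  13  13  11  19 127 123 126 124
green 161.5 163.28571428571428 160 165
```

The post is centred where predicted (dark from -8 to +8 mm), and the lens still stands. Now I'll close on the post.

servo_tool:
  motion:
    - [0.05,-0.14,0,0,0,0]
    - [0.11,-0.28,0.05,0,0,0]
    - [0.11,-0.28,0.15,0,0,0]
    - [0.11,-0.28,0.35,0,0,0]
    - [0.11,-0.28,0.6,0,0,0]
    - [0.11,-0.28,0.78,0,0,0]
    - [0.11,-0.28,0.85,0,0,0]
    - [0.11,-0.28,0.85,0,0,0]
    - [0.11,-0.28,0.85,0,0,0]

```text
time_s: 19.0
eef_pos: [428.0, -5.0, 135.0]
eef_rot: [2.585, 0.939, -0.941]
wrist_force: [0.0, 0.1, 0.4]
finger_gap: 36.1
grip_force: 0.0
```

servo_tool:
  motion:
    - [0,0,0,0,0,0]
    - [0,0,0,0,0,0]
    - [0,0,0,0,0,0]
    - [0,0,0,0,0,0]
    - [0,0,0,0,0,0]
  fingers: 10
  squeeze: 25

```text
time_s: 19.5
eef_pos: [428.2, -5.3, 135.0]
eef_rot: [2.584, 0.939, -0.94]
wrist_force: [1.6, -1.8, 0.1]
finger_gap: 15.9
grip_force: 25.0
```

```bash
python3 - <<'E'
from h import *; import pickle
o=bot.get_obs();print(o["eef_pos"],o["wrist_force"],o["finger_gap"])
Rm=R.from_rotvec(o["eef_rot"]).as_matrix();print("grasp",o["eef_pos"]+65*Rm[:,2],"tool y",Rm[:,1])
np.save("p0.npy",o["eef_pos"]);plan(o["eef_pos"]+55.5*ex)
E
```

```text
[428.21801948  -5.29189663 135.03389706] [ 1.59114359 -1.80207856  0.05048303] 15.881773578156347
grasp [396.23582165 -32.19247877  85.24938439] tool y [ 0.64255439 -0.76623907  0.00124488]
shift [-0.001 -0.694 -0.001] turn [0. 0. 0.]
```

Holding the post: gap 15.9 mm, grip 25 N. Now a slow pull.

servo_tool:
  motion:
    - [0,-0.01,0,0,0,0]
    - [0,-0.03,0,0,0,0]
    - [0,-0.06,0,0,0,0]
    - [0,-0.1,0,0,0,0]
    - [0,-0.15,0,0,0,0]
    - [0,-0.2,0,0,0,0]
    - [0,-0.25,0,0,0,0]
    - [0,-0.3,0,0,0,0]
    - [0,-0.35,0,0,0,0]
    - [0,-0.39,0,0,0,0]
    - [0,-0.42,0,0,0,0]
    - [0,-0.44,0,0,0,0]

```text
time_s: 20.7
eef_pos: [405.1, 22.3, 135.0]
eef_rot: [2.585, 0.94, -0.941]
wrist_force: [5.2, -0.3, 5.3]
finger_gap: 15.6
grip_force: 25.0
```

```bash
python3 - <<'E'
from h import *
o=bot.get_obs();p0=np.load("p0.npy");d=o["eef_pos"]-p0;print(d@ex,d@ey,d[2],o["wrist_force"],o["joint_positions"].round(2));plan(p0+55.5*ex)
E
```

```text
35.99654076861915 -0.024194368856866672 -0.08183368788112944 [ 5.15338384 -0.25738609  5.34295699] [-0.62  0.84  0.57  1.97 -0.04  1.03 -0.92]
shift [-0.001 -0.244 -0.001] turn [0. 0. 0.]
```

servo_tool:
  motion:
    - [0,-0.02,0,0,0,0]
    - [0,-0.05,0,0,0,0]
    - [0,-0.08,0,0,0,0]
    - [0,-0.12,0,0,0,0]
    - [0,-0.16,0,0,0,0]
    - [0,-0.19,0,0,0,0]
    - [0,-0.22,0,0,0,0]
    - [0,-0.235,0,0,0,0]
    - [0,-0.244,0,0,0,0]
    - [0,-0.244,0,0,0,0]
    - [0,-0.244,0,0,0,0]

```text
time_s: 21.8
eef_pos: [392.6, 37.2, 134.9]
eef_rot: [2.585, 0.94, -0.941]
wrist_force: [4.4, 1.0, 5.5]
finger_gap: 15.7
grip_force: 25.0
```

```bash
python3 - <<'E'
from h import *; import pickle
o=bot.get_obs();p0=np.load("p0.npy");d=o["eef_pos"]-p0;print(d@ex,d@ey,d[2],o["wrist_force"],o["joint_positions"].round(2))
c=snap("wrist");t=snap("top");s=snap("side");pickle.dump((c,t,s,o),open("w12.pkl","wb"))
Cu=np.array([350.5,19.5,0])+(d@ex)*ex
for n,k in(("w",c),("top",t),("side",s)):
    C=np.array(k["cam_to_world"])[:3,3];q=proj(k,O+7*ex+36*ey+[0,0,28]);print(n,"cam loader",(C-O)@ex,(C-O)@ey,C[2],"clip px",q,"lens px",proj(k,Cu+[0,0,26]),proj(k,Cu+[0,0,52]))
print("top ledge x from -10 step 1.5")
prof(t,(24,27,30,33,36,38,40,42,44),np.arange(-10,24,1.5))
print("wrist");prof(c,(30,34,36,38,40),np.arange(-10,24,1.5))
E
```

```text
55.42774439382695 -0.07249892031366126 -0.0948141214933571 [4.41153573 0.99985247 5.52026422] [-0.65  0.83  0.57  1.99 -0.06  1.02 -0.95]
w cam loader 152.23027526523342 -160.14519828937665 145.61705093059442 clip px [424.79502435 196.03056689] lens px [167.12292643 169.44811029] [160.13095776 199.10811534]
top cam loader 205.46796840707125 -35.47561141878711 1061.7675285234945 clip px [335.44433132 247.92160534] lens px [260.19498667 292.90029345] [260.29410225 293.30781363]
side cam loader 222.06137601329195 -647.384011761076 786.422978403766 clip px [251.55076905 130.25728804] lens px [336.78665552 162.03427307] [338.55228674 154.71271754]
top ledge x from -10 step 1.5
24 247 246 247 248 250 251 250 247 242 232 222 214 214 223 234 241 246 249 251 251 251 250 250
27 250 249 250 251 251 252 250 248 242 232 219 206 212 224 235 244 250 251 252 252 251 251 251
30 252 252 251 252 252 252 250 248 241 232 222 213 221 233 244 249 251 252 252 252 252 252 252
33 252 252 252 252 252 252 251 249 246 239 231 228 232 240 248 250 251 252 252 252 252 252 252
36 252 252 252 252 252 252 252 250 246 
[... 216 characters left out ...]
6 236 245 248 250 250 250 250
42 239 239 237 236 239 237 234 232 216 201 182 166 162 172 185 204 221 231 236 237 239 237 239
44 205 199 197 198 196 198 199 191 188 178 167 160 157 160 168 176 187 194 200 200 198 201 197
wrist
30 247 247 247 247 247 247 247 247 247 248 247 248 248 248 247 248 248 248 248 248 248 248 248
34 246 247 246 247 246 247 247 246 247 246 247 247 247 247 247 247 247 247 248 247 248 248 248
36 247 247 247 247 247 247 247 247 247 247 247 248 247 248 248 248 248 248 247 248 248 248 248
38 247 247 247 247 247 248 248 247 248 248 247 247 248 247 248 248 248 248 248 248 248 248 248
40 247 247 247 247 247 247 247 247 248 247 247 248 248 248 248 247 248 248 248 248 248 248 248
```

In the top view, pointer and clip darkness both peak at about x=7. I'll check subpixel centroids, the pointer's movement against the start frame, and the lens.

```bash
python3 - <<'E'
from h import *; import pickle
c,t,s,o=pickle.load(open("w12.pkl","rb")); t0=pickle.load(open("c0.pkl","rb"))["top"]
def cen(k,y,x0,x1):
    xs=np.arange(x0,x1,.5);v=np.array([cv2.getRectSubPix(k["img"],(1,1),tuple(map(float,proj(k,O+x*ex+y*ey+[0,0,28]))))[0,0].mean() for x in xs])
    w=np.clip(np.median(v)-8-v,0,None);return (w@xs/w.sum()).round(2)
print("pointer",[cen(t,y,-10,24) for y in(25,27,29,31)],"clip",[cen(t,y,-10,24) for y in(38,40,42,44)])
print("start: pointer",[cen(t0,y,-65,-31) for y in(25,27,29,31)],"clip",[cen(t0,y,-10,24) for y in(38,40,42,44)])
d=(o["eef_pos"]-np.load("p0.npy"))@ex;Cu=np.array([350.5,19.5,0])+d*ex
hsv=cv2.cvtColor(c["img"],cv2.COLOR_BGR2HSV);m=cv2.inRange(hsv,(40,60,40),(90,255,255));u,v=proj(c,Cu+[0,0,52]).astype(int)
ys,xs=np.nonzero(m[v-15:v+15,u-25:u+25]);print("green",xs.min()+u-25,xs.max()+u-25,xs.mean()+u-25,ys.mean()+v-15,"exp",u,v)
L=c["img"][150:240,120:205].astype(int)
# lens edges per row in the wrist view
for r in range(160,226,6):
    print(r,"".join("%4d"%x for x in c["img"][r,130:204:4].mean(1)))
print(proj(c,Cu+[0,0,26]),proj(c,Cu+[0,0,71]))
E
```

```text
pointer [np.float64(7.16), np.float64(6.98), np.float64(6.62), np.float64(6.31)] clip [np.float64(7.25), np.float64(7.64), np.float64(7.82), np.float64(8.03)]
start: pointer [np.float64(-58.14), np.float64(-58.47), np.float64(-59.48), np.float64(-61.34)] clip [np.float64(7.31), np.float64(7.63), np.float64(7.8), np.float64(8.05)]
green 141 175 158.53521126760563 197.5211267605634 exp 160 199
160   71  68 161 247 245 181 179 186 159 169 191 240 247 133 133 133  92  78  76
166   70  90 243 240 247 140 131 135 134 133 127 131 165 179 238 159 137 135 140
172   72  71 243 122 145 136 136 135 135 127 134 131 126 179 218 246 246 245 245
178   70  69  71 227 136 139 128 129 130 128 127 130 127 122 247 248 247 247 246
184   72  77  71 138 142 147 145 146 134 129 125 125 115 118 136 245 104  93  95
190   74  73  77 222 223 181 227 230 223 224 146 142  97  90  77  74  75  76  74
196   75  69 155 111  66  85  83  61  59 146 223 220 139  71  74  72  75  76  75
202  129 132 132 198 198 198 204 198 193 141 141  88 215  71  74  73  76  70  78
208  134 142 147 205 204 207 213 204 198 196 189 151  73  75  71  76  74  73  75
214  135 138 137 212 215 217 220 210 206 203 193 131 129 109  76  74  76  75  71
220  182 180 186 179 249 249 249 240 170 204 139 137 138 136 134 136 133 129  85
[167.12292643 169.44811029] [154.42550845 223.749406  ]
```

```bash
python3 -c "
from h import *
o=bot.get_obs();print(np.abs(o['qd']).max(),o['grip_force']);print(bot.job_done())"
```

```text
0.002902839941485453 25.001130402088165
the job is handed in; nothing more can be done
None
```

I handed the job in at about 22 s of the 58 s allowed: the lens stands in the cup, the lock button is down, and the gripper holds the post at 25 N with the pointer about 1 mm from the clip's index in the top camera; the judge's verdict was not returned.

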